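Tighten the terrine press with its loose crank

ROBOT

A 6-joint arm with a two-finger parallel gripper is mounted at the origin on the work surface. World frame = base frame: x ahead of the robot, y to its left, z up, the work surface at z = 0. Lengths are in m, angles in degrees, forces in N, time in s.
With the tool pointing down it reaches from about 0.35 to 0.875 m from the base axis. Payload 4.2 kg.
Tool frame: the origin (TCP) lies on the centre line of the jaws, within the pads' length; the fingertips stand 19 mm ahead of it and the grasp point (between the pads) is the TCP; z points along the fingers, y is the line along which they close (so a half turn about z gives the same grasp; the last joint's range is limited). The gripper opens to 87 mm and grips with 3 to 60 N. Pads are 19 mm wide; open, the fingers measure 117 mm over their backs; the gripper's body (75 mm by 190 mm) begins 51 mm behind the grasp point.
Start: joints at [-48.839, 22.042, 0.453, 0, -68.411, -14.817], TCP at [0.277, -0.56, 0.242] pointing down, gripper open.
Joint ranges: [-179.83, 179.83], [-69.29, 118.12], [-61.27, 80.66], [-181.25, 117.63], [-171.15, -9.14], [-177.46, 177.46]. Speed limits (degrees/s): [159.86, 159.86, 180, 180, 180, 180].

INTERFACE

Orientations are given as a 3x3 rotation matrix whose columns are the frame's x, y, z axes.
In Python, from station import sense, capture, finish_job, search_frame, masks_of gives the robot as it stands.
- The arm moves only by the tool drive_tool, never from a script. Its argument "rows" is a list of rows, each a list of 7 numbers: the opening in per cent of the stroke, from 0 (shut) to 100 (fully open), then the shift along the world's x, y, z in mm, then the turn, a rotation vector about the world's x, y, z in rad. In form: [[fingers, dx, dy, dz, wx, wy, wz], ...]. A call has 1 to 5 rows; each row shifts and turns the commanded pose from where the row before left it; what a row does not reach is not made up. A row lasts 1/12 s, in which the tool goes at most 41.7 mm and 7.16 degrees, less where a joint would pass 70% of its speed; a pose out of reach is approached as far as the arm can. A call is refused whole if a number of a shift passes 41.7 or a number of a turn 0.125, either way. A call with a gripper value outside its range is refused whole. The fingers move at their own pace and stop on an object; the grip force is fixed at half the most. Time passes only in rows, so rows that do not move let the fingers close. It gives the time, the measured TCP pose, the force, the opening and the grip force at its end, in the units of the state.
- sense(): the state, without advancing time (a new reading comes with each control period).
- capture(name): name is "scene" or "top"; returns a dict with "frame" (400x640x3 uint8, red, green, blue), "z_map" (400x640 float32, m along the optical axis (not along the pixel's ray), 0 where there is no reading), "fx", "fy", "cx", "cy" (pixels), "R" (3x3) and "t" (3): a world point X has camera coordinates R X + t. Camera axes: x right, y down, z forward; pixel columns grow to the right and rows downward; lengths in m; the calibration is good to about 2 mm. A picture is of the moment at which its call begins.
- finish_job(): hands the job in; it is judged then, once.
Trained networks look in a picture, given as the dict that the camera call returned (one of the last four; its "shot" number tells which), for a name from the list of things; names that differ only in an ending like _2 or _b are one class to them, and where a whole thing is asked for, a point or a joint stands for the part that bears it (a point fixed in the world has none). Each returns a list of dicts, best first, with "p" (0 to 1); they miss things now and then, are a little off and sometimes report something else, mostly with a low value. They report only what shows in the picture. A call takes as long as a camera call. They do not tell look-alikes from the thing itself.
- search_frame(label, picture): "xy" ([column, row] in pixels, amid what is visible of it).
- masks_of(label, picture): "region" (400x640 bool, what is visible of it) and "xy" ([column, row] in pixels, amid what is visible of it).
The state is a dict: "time_s": time; "joints": joint angles; "joint_velocities": joint speeds; "effort": joint torques, N m; "tcp_pos": TCP position; "ee_rot": TCP orientation; "wrist_force": force on the tool from outside, world axes, zero at the start; "moment": the same for the moment, N m; "gripper_width": opening from 0.0 (shut) to 1.0 (fully open); "gripper_force": force on a finger pad.
Only numpy, scipy, OpenCV 4.12 (cv2) and the standard library are available. Lean on these libraries where they do the work, as an engineer would, in place of code of your own. Each camera call takes 0.05 s, during which the arm holds its last target. There are 200 camera calls.

TASK

Tighten the terrine press: fit the short loose crank, the one with the square hole in its hub, right down over the square head of the press's screw and turn it clockwise (seen from above) as far as it goes. Then lift the crank off and lay it flat, knob up, in the shallow steel tray; set it down, do not drop it.

Things in the scene. Friction and masses are not known exactly. Their poses are not given: they have to be found in the camera images.
- crank_grip (a point): Middle of the 0.25 kg aluminium crank's arm, 14 mm above its flat underside; crank lies knob up. z up, x from hub to knob. Arm: bar 12 thick (y), 28 tall, clear from x -33 to +50 mm. Hub: 40 mm block at x -55 mm, through hole 22 mm square, sides along x and y, flared to 30 below. Knob: 24 mm thick, upright at x +65 mm, top 62 mm above underside. A longer crank with round hub is not it.
- spindle_top (a point): Tip of the fixed press's upright screw, 191 mm above bench. Turns with the screw: z up, x, y square to the flats. Head 18 mm square, 26 tall, under a 12 mm cone (6 mm at tip); below it a collar 32 mm in diameter, top 38 mm under the tip, carries the seated crank's underside. Crank fits in any quarter-turn, play 2 mm each way and 14 degrees. Bridge 44 x 200 mm, 62 mm under the tip.
- spindle (a joint): Angle of the screw in rad, growing clockwise seen from above; starts between 0 and 0.5, ends at a fixed stop at 1.6 (fully tightened). Turns stiffly (0.15 N m of friction), no spring, stays where it is left.
- tray_in (a point): Centre of the inner floor of the shallow steel tray, fixed on the bench, 3 mm above it; 300 mm along its x, 200 mm along its y, rim 20 mm tall, walls 3 mm. z up.
Things that resemble listed ones, but are neither listed nor needed, are in the scene too. What is shaped like the part that bears crank_grip but purple is not meant.

How it is judged:
By the outcome, as a careful person would: the job done as asked, in the order asked, and still so for the second after the job is handed in, with the robot touching nothing.
It also fails if it takes over 64 s, if anything falls off the work surface, if the arm or the gripper's body presses on something with over 40 N, if the wrist force passes 120 N, or if a joint passes its speed limit or range.

## Working session

There is one attempt and no reset: what is moved stays moved. The work goes in short steps, Python scripts to look and compute and a tool call to move; the robot and the scene stay as the last step left them, time stands still between calls to the robot, and variables do not carry over. Pictures are saved under pics/ and viewed, at most 10 in all, crops included, and the job is handed in when it is done.

Besides the shell and the picture viewer there is one more tool, called after "Emit:" as name([rows], argument=value, ...), one row to a line, values as JSON. drive_tool: Moves the arm, as the interface text tells. Its arguments: {"type":"object","properties":{"rows":{"type":"array"}},"required":["rows"]}

```bash
mkdir -p pics
cat > h.py <<'E'
import numpy as np, cv2
from station import sense, capture, finish_job, search_frame, masks_of
def save(n,img): cv2.imwrite('pics/'+n+'.png',img[:,:,::-1])
def cloud(c):
    z=c['z_map'];v,u=np.mgrid[:400,:640]
    P=np.stack([(u-c['cx'])/c['fx']*z,(v-c['cy'])/c['fy']*z,z],-1)
    W=(P-np.array(c['t']))@np.array(c['R'])
    W[z<=0]=np.nan
    return W
def proj(c,X):
    p=np.array(c['R'])@np.array(X)+np.array(c['t']);return [c['fx']*p[0]/p[2]+c['cx'],c['fy']*p[1]/p[2]+c['cy']]
E
python3 - <<'E'
from h import *
ims=[]
for n in ['scene','top']:
    c=capture(n);W=cloud(c);ims.append(c['frame'])
    print(n,c['fx'],np.round(c['R'],3).tolist(),np.round(c['t'],3))
    for l in ['crank_grip','spindle_top','spindle','tray_in']:
        for d in search_frame(l,c):
            u,v=map(int,d['xy']);print(l,round(d['p'],2),u,v,np.round(W[v,u],3))
save('both',cv2.resize(np.vstack(ims),None,fx=.75,fy=.75))
save('top',ims[1]);save('scene',ims[0])
s=sense();print(s['tcp_pos'],s['ee_rot'],s['time_s'])
E
```

```text
scene 491.09135374027824 [[0.366, 0.93, -0.019], [0.626, -0.262, -0.734], [-0.688, 0.257, -0.679]] [-0.096 -0.229  1.726]
crank_grip 0.95 338 233 [ 0.47  -0.042  0.026]
crank_grip 0.84 183 236 [ 0.308 -0.447  0.021]
spindle_top 0.78 472 193 [0.589 0.29  0.157]
spindle 0.52 474 193 [0.584 0.3   0.15 ]
tray_in 0.96 268 289 [ 0.567 -0.277  0.003]
top 459.0071617444918 [[-0.002, -1.0, 0.011], [-0.995, 0.0, -0.105], [0.105, -0.011, -0.994]] [-0.087  0.466  1.438]
crank_grip 0.65 417 255 [ 0.291 -0.384  0.028]
spindle 0.51 189 158 [0.571 0.298 0.177]
tray_in 0.95 376 172 [ 0.559 -0.262  0.003]
[ 0.27735158 -0.56002872  0.24149942] [[-8.96135553e-01 -4.43780429e-01 -3.83322078e-05]
 [-4.43780430e-01  8.96135546e-01  1.10496376e-04]
 [-1.46852750e-05  1.16030815e-04 -9.99999993e-01]] 0.5
```

View pics/both.png

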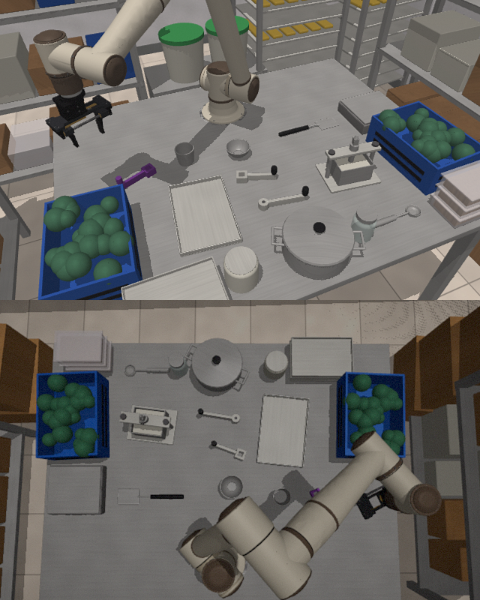

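The picture shows three candidates in the scene view. A short crank is at about (340,233), a longer one at (378,263), and a purple one at (183,236), which is excluded. The press is at about (470,200) and the tray at (270,285). Next I'll check the short crank in a close crop and measure it.

Run:
```python
from h import *
a=cv2.imread('pics/scene.png');b=cv2.imread('pics/top.png')
A=cv2.resize(a[205:285,300:420],None,fx=4,fy=4,interpolation=cv2.INTER_CUBIC)
A2=cv2.resize(a[170:260,415:515],None,fx=3.2,fy=3.2,interpolation=cv2.INTER_CUBIC)
B=cv2.resize(b[130:220,250:340],None,fx=3.2,fy=3.2,interpolation=cv2.INTER_CUBIC)
B2=cv2.resize(b[130:205,150:250],None,fx=4.4,fy=3.2,interpolation=cv2.INTER_CUBIC)
o=np.zeros((600,800,3),np.uint8)
o[:288,:320*0+320]=cv2.resize(A2,(320,288));o[:320,320:800]=A
o[312:600,:288]=B;o[330:570,300:740]=B2
cv2.imwrite('pics/crop.png',o)
c=capture('scene');W=cloud(c)
t=capture('top');T=cloud(t)
for l,cc,WW in [('crank_grip',c,W),('crank_grip',t,T),('spindle_top',c,W),('spindle',t,T),('tray_in',c,W),('tray_in',t,T)]:
  for d in masks_of(l,cc):
    P=WW[d['region']];P=P[~np.isnan(P[:,0])]
    col=cc['frame'][d['region']].mean(0)
    Q=P
    r=cv2.minAreaRect((Q[:,:2]*1000).astype(np.float32))
    print(l,cc['shot'],round(d['p'],2),np.round(d['xy']),len(P),np.round(col),'z',np.round(np.nanpercentile(P[:,2],[1,50,90,99.5]),3),'rect',np.round(r[0]),np.round(r[1]),round(r[2],1))
# crank points in scene & top, z>8mm within area
for nm,WW in(('s',W),('t',T)):
    m=(WW[...,2]>.008)&(WW[...,2]<.08)&(abs(WW[...,0]-.47)<.11)&(abs(WW[...,1]+.05)<.12)
    n,lab,st,ce=cv2.connectedComponentsWithStats(m.astype(np.uint8))
    for i in range(1,n):
        if st[i,4]>40:
            P=WW[lab==i];r=cv2.minAreaRect((P[:,:2]*1000).astype(np.float32))
            k=P[P[:,2]>.05];print(nm,st[i],np.round(r[0]),np.round(r[1]),round(r[2],1),'knob',np.round(k.mean(0),4),len(k))
```

```text
crank_grip 3 0.78 [336. 233.] 765 [122. 120. 116.] z [-0.004  0.021  0.043  0.062] rect [449. -21.] [163.  85.] 73.3
crank_grip 3 0.73 [187. 235.] 624 [72. 40. 86.] z [0.    0.023 0.045 0.064] rect [ 323. -466.] [101. 215.] 50.6
crank_grip 4 0.51 [309. 200.] 301 [121. 119. 115.] z [-0.005  0.026  0.056  0.065] rect [469. -30.] [148.  40.] 69.4
spindle_top 3 0.63 [470. 194.] 190 [104. 102. 100.] z [0.13  0.153 0.179 0.188] rect [584. 294.] [29. 24.] 47.9
spindle 4 0.57 [188. 158.] 129 [84. 83. 81.] z [0.129 0.155 0.185 0.193] rect [577. 301.] [27. 33.] 42.0
tray_in 3 0.88 [270. 288.] 7513 [167. 163. 157.] z [-0.002  0.003  0.009  0.022] rect [ 546. -266.] [206. 324.] 83.9
tray_in 3 0.34 [475. 194.] 214 [106. 105. 103.] z [-0.003  0.153  0.18   0.189] rect [495. 375.] [ 30. 265.] 47.9
tray_in 4 0.94 [375. 176.] 5734 [145. 142. 137.] z [-0.006  0.002  0.007  0.023] rect [ 556. -266.] [205. 309.] 84.5
s [315 220  55  23 585] [476. -34.] [152.  48.] 62.1 knob [0.4951 0.0285 0.0583] 57
s [289 233  18  38  87] [ 484. -164.] [ 17. 145.] 88.0 knob [nan nan nan] 0
t [342 167   7  50  62] [ 494. -158.] [159.  19.] 0.6 knob [nan nan nan] 0
t [281 187  48  26 288] [470. -27.] [151.  40.] 69.4 knob [0.4923 0.0327 0.0597] 42<stdin>:27: RuntimeWarning: Mean of empty slice.
  ret = um.true_divide(
```

View pics/crop.png

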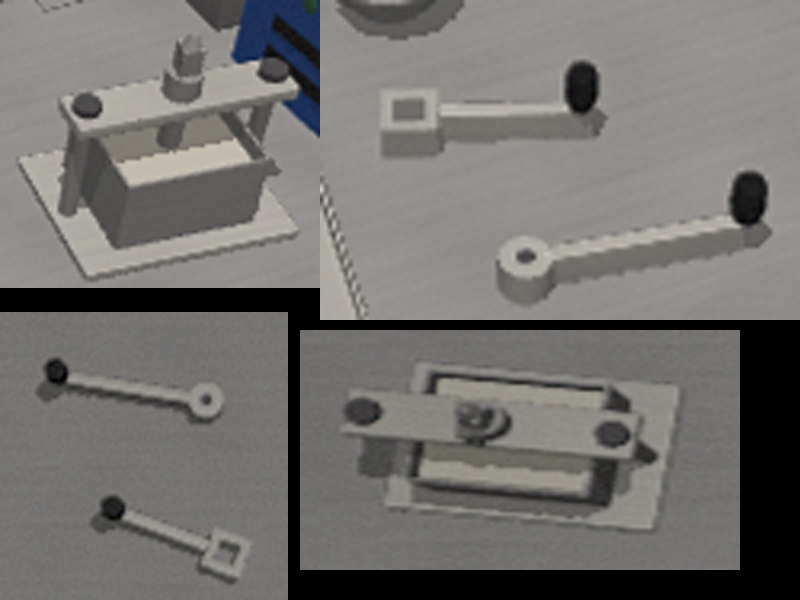

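The crop confirms the choice: the short crank with the square hub is at scene (338,233) and top (302,200). The round-hub one is the longer decoy. Next I'll refine both poses.

```bash
cat > fit.py <<'E'
from h import *
from scipy.optimize import least_squares
def crank(W,ctr=(.47,-.028),a0=69.4,zu=0.):
    # model footprint distance fit: outline of points above underside
    z=W[...,2]-zu
    d=W[...,:2]-np.array(ctr)
    m=(z>.018)&(z<.036)&(np.hypot(d[...,0],d[...,1])<.1)
    P=W[m][:,:2]
    def sd(q,hx,hy):
        e=np.abs(q)-[hx,hy];return np.hypot(*np.maximum(e,0).T)+np.minimum(e.max(1),0)
    def f(x):
        c,s=np.cos(x[2]),np.sin(x[2]);q=(P-x[:2])@np.array([[c,-s],[s,c]])
        bar=sd(q-[.012,0],.05,.006);hub=q-[-.055,0]
        h=np.maximum(sd(hub,.02,.02),-sd(hub,.011,.011))
        return np.maximum(np.minimum(bar,h),0)*1000
    best=None
    for da in (-6,0,6):
        r=least_squares(f,[*ctr,np.radians(a0+da)],loss='soft_l1',x_scale=[.01,.01,.1])
        if best is None or r.cost<best.cost:best=r
    return best.x[:2],np.degrees(best.x[2]),best.cost/len(P),len(P)
E
python3 - <<'E'
from fit import *
c=capture('scene');W=cloud(c);t=capture('top');T=cloud(t)
print(crank(W),crank(T))
allP=[]
for n,X in(('s',W),('t',T)):
    d=np.hypot(X[...,0]-.58,X[...,1]-.298)
    m=(d<.035)&(X[...,2]>.15)
    P=X[m];tp=P[P[:,2]>.184];print(n,len(P),'tip',np.round(tp.mean(0),4),len(tp))
    H=P[(P[:,2]>.1535)&(P[:,2]<.178)];allP.append(H);print(np.round(H.mean(0),4),len(H))
    col=X[(d<.035)&(X[...,2]>.134)&(X[...,2]<.155)];print('collar',np.round(col.mean(0),4),len(col))
    # bridge
    b=X[(np.abs(X[...,2]-.129)<.006)&(np.hypot(X[...,0]-.58,X[...,1]-.298)<.13)]
    r=cv2.minAreaRect((b[:,:2]*1000).astype(np.float32));print('bridge',r)
for a in range(0,90,5):
    o=[]
    for H in allP:
        th=np.radians(a)
        def f(x):
            q=np.abs((H[:,:2]-x)@np.array([[np.cos(th),-np.sin(th)],[np.sin(th),np.cos(th)]]))
            return (q.max(1)-.009)*1000
        r=least_squares(f,[.58,.298],loss='soft_l1');o+= [round(r.cost/len(H),3),*np.round(r.x*1000)]
    print(a,o)
tr=[]
for X in(W,T):
    m=(X[...,2]>.012)&(X[...,2]<.03)&(abs(X[...,0]-.556)<.2)&(abs(X[...,1]+.266)<.15)
    print('rim',cv2.minAreaRect((X[m][:,:2]*1000).astype(np.float32)))
E
```

```text
(array([ 0.47204314, -0.02873754]), np.float64(68.47131241905873), np.float64(0.43705520073925974), 335) (array([ 0.46985933, -0.02791081]), np.float64(69.22713952749955), np.float64(0.0011422406635546178), 222)
s 137 tip [0.5802 0.2971 0.1874] 13
[0.5829 0.295  0.1664] 74
collar [0.5859 0.2925 0.1459] 95
bridge ((580.1853637695312, 296.7264404296875), (198.37596130371094, 48.003143310546875), 83.22489929199219)
t 94 tip [0.5786 0.3002 0.1866] 16
[0.5763 0.2956 0.1632] 41
collar [0.5729 0.2969 0.1458] 68
bridge ((578.5916137695312, 301.90386962890625), (200.2183837890625, 45.16447067260742), 83.0621337890625)
0 [np.float64(1.067), np.float64(578.0), np.float64(299.0), np.float64(1.181), np.float64(578.0), np.float64(301.0)]
5 [np.float64(1.121), np.float64(578.0), np.float64(299.0), np.float64(1.22), np.float64(578.0), np.float64(301.0)]
10 [np.float64(1.201), np.float64(578.0), np.float64(299.0), np.float64(1.303), np.float64(578.0), np.float64(301.0)]
15 [np.float64(1.242), np.float64(579.0), np.float64(299.0), np.float64(1.397), np.float64(579.0), np.float64(301.0)]
20 [np.float64
[... 1144 characters left out ...]
p.float64(301.0)]
70 [np.float64(0.834), np.float64(579.0), np.float64(299.0), np.float64(1.316), np.float64(579.0), np.float64(301.0)]
75 [np.float64(0.845), np.float64(579.0), np.float64(299.0), np.float64(1.203), np.float64(579.0), np.float64(301.0)]
80 [np.float64(0.917), np.float64(578.0), np.float64(299.0), np.float64(1.151), np.float64(579.0), np.float64(301.0)]
85 [np.float64(0.992), np.float64(578.0), np.float64(299.0), np.float64(1.155), np.float64(578.0), np.float64(301.0)]
rim ((553.6489868164062, -267.126708984375), (200.25328063964844, 307.1697998046875), 83.95858764648438)
rim ((554.8912353515625, -264.43536376953125), (201.17100524902344, 301.5167236328125), 83.9929428100586)
```

Run:
```python
from h import *
rows=[]
for n,ctr,(u0,v0) in(('scene',(.580,.298),(455,172)),('top',(.5785,.3),(172,140))):
    c=capture(n);im=c['frame'][v0:v0+33,u0:u0+33,::-1]
    tiles=[]
    for a in (None,62,74,84):
        k=cv2.resize(im,(200,200),interpolation=cv2.INTER_CUBIC);k=cv2.convertScaleAbs(k,alpha=1.4);s=200/33
        if a is not None:
            th=np.radians(a);R=np.array([[np.cos(th),-np.sin(th)],[np.sin(th),np.cos(th)]])
            def q(x,y,z):
                w=R@[x,y];p=proj(c,[ctr[0]+w[0],ctr[1]+w[1],z]);return (int((p[0]-u0+.5)*s),int((p[1]-v0+.5)*s))
            for sx,sy in((1,1),(1,-1),(-1,-1),(-1,1)):
                cv2.line(k,q(.009*sx,.009*sy,.153),q(.009*sx,.009*sy,.179),(0,0,255))
                cv2.line(k,q(.009*sx,.009*sy,.179),q(.009*-sy,.009*sx,.179),(0,255,0))
        tiles.append(k)
    rows.append(np.hstack(tiles))
cv2.imwrite('pics/sp.png',np.vstack(rows))
```

```text
(no output)
```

View pics/sp.png

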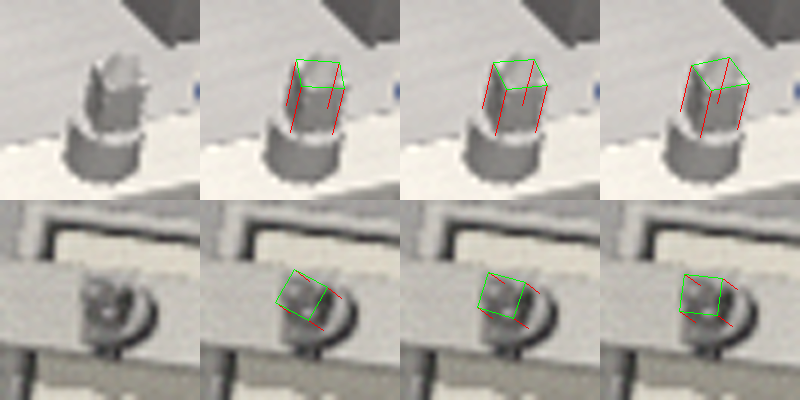

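Emit:
drive_tool([
  [100, 15, 38, 0, 0, 0, 0.11],
  [100, 15, 38, 0, 0, 0, 0.11],
  [100, 15, 38, 0, 0, 0, 0.11],
  [100, 15, 38, 0, 0, 0, 0.11],
  [100, 15, 38, 0, 0, 0, 0.11],
])

```text
time_s: 1.52
tcp_pos: [0.3526, -0.3684, 0.2417]
ee_rot: [[-0.528, -0.849, 0.0], [-0.849, 0.528, -0.0], [0.0, -0.0, -1.0]]
wrist_force: [2.5, -0.5, 0.2]
gripper_width: 0.998
gripper_force: 0.0
```

The crop shows the near edge of the screw head at about (103,85) to (98,130) in the tile. That fits a yaw of about 72° (mod 90), with the axis near (0.579, 0.299).

Emit:
drive_tool([
  [100, 13, 39, 0, 0, 0, 0.04],
  [100, 13, 39, 0, 0, 0, 0.04],
  [100, 13, 39, 0, 0, 0, 0.04],
  [100, 13, 39, 0, 0, 0, 0.04],
  [100, 13, 39, -5, 0, 0, 0.034],
])

```text
time_s: 1.93
tcp_pos: [0.4182, -0.1733, 0.2378]
ee_rot: [[-0.357, -0.934, 0.003], [-0.934, 0.357, -0.001], [-0.001, -0.003, -1.0]]
wrist_force: [1.3, -1.3, 0.8]
gripper_width: 1.0
gripper_force: 0.0
```

Emit:
drive_tool([
  [100, 13, 36, -20, 0, 0, 0],
  [100, 13, 36, -30, 0, 0, 0],
  [100, 13, 36, -30, 0, 0, 0],
  [100, 13, 36, -30, 0, 0, 0],
  [100, 0, 0, 0, 0, 0, 0],
])

```text
time_s: 2.35
tcp_pos: [0.4625, -0.0443, 0.1362]
ee_rot: [[-0.355, -0.935, -0.007], [-0.935, 0.355, -0.001], [0.003, 0.006, -1.0]]
wrist_force: [0.1, 0.0, -0.2]
gripper_width: 0.998
gripper_force: 0.0
```

Emit:
drive_tool([
  [100, 0, 0, 0, 0, 0, 0],
  [100, 0, 0, 0, 0, 0, 0],
])

```text
time_s: 2.52
tcp_pos: [0.4636, -0.0478, 0.1405]
ee_rot: [[-0.358, -0.934, 0.0], [-0.934, 0.358, -0.0], [0.0, -0.0, -1.0]]
wrist_force: [-0.8, 0.4, 0.6]
gripper_width: 1.0
gripper_force: 0.0
```

Run:
```python
from fit import *
c=capture('top');T=cloud(c)
print(crank(T,zu=0))
c=capture('scene');print(crank(cloud(c)))
s=sense();print(s['tcp_pos'],s['joints'],s['time_s'])
```

```text
(array([ 0.46890259, -0.02758525]), np.float64(70.0708058270108), np.float64(0.0), 69)
(array([ 0.47179702, -0.02958327]), np.float64(68.68142133004763), np.float64(0.3654149154106264), 336)
[ 0.46372039 -0.04846514  0.14118306] [ 1.40850889e+01  1.27383355e+01 -2.93981890e+01  1.62276420e-02
 -4.77421010e+01 -3.51889742e+01] 2.6167
```

Emit:
drive_tool([
  [100, 3.4, 10, -30, 0, 0, 0],
  [100, 3.4, 10, -30, 0, 0, 0],
  [100, 0, 0, -25, 0, 0, 0],
  [100, 0, 0, -20, 0, 0, 0],
  [100, 0, 0, 0, 0, 0, 0],
])

```text
time_s: 3.03
tcp_pos: [0.4679, -0.0292, 0.0328]
ee_rot: [[-0.361, -0.932, -0.006], [-0.932, 0.361, -0.001], [0.003, 0.005, -1.0]]
wrist_force: [-0.2, 0.2, 0.3]
gripper_width: 1.001
gripper_force: 0.0
```

Emit:
drive_tool([
  [100, 0, 0, 0, 0, 0, 0],
  [100, 0, 0, 0, 0, 0, 0],
])

```text
time_s: 3.2
tcp_pos: [0.4713, -0.0282, 0.0367]
ee_rot: [[-0.359, -0.933, 0.003], [-0.933, 0.359, 0.001], [-0.002, -0.003, -1.0]]
wrist_force: [-0.4, 0.4, 0.5]
gripper_width: 1.002
gripper_force: 0.0
```

Emit:
drive_tool([
  [100, 0, 0, -7, 0, 0, 0],
  [100, 0, 0, -7, 0, 0, 0],
  [100, 0, 0, 0, 0, 0, 0],
  [100, 0, 0, 0, 0, 0, 0],
  [100, 0, 0, 0, 0, 0, 0],
])

```text
time_s: 3.62
tcp_pos: [0.4702, -0.0278, 0.0213]
ee_rot: [[-0.359, -0.933, 0.0], [-0.933, 0.359, 0.0], [-0.0, -0.0, -1.0]]
wrist_force: [-0.1, 0.9, 0.3]
gripper_width: 0.999
gripper_force: 0.0
```

Emit:
drive_tool([
  [50, 0, 0, 0, 0, 0, 0],
  [30, 0, 0, 0, 0, 0, 0],
  [0, 0, 0, 0, 0, 0, 0],
  [0, 0, 0, 0, 0, 0, 0],
  [0, 0, 0, 0, 0, 0, 0],
])

```text
time_s: 4.03
tcp_pos: [0.4702, -0.0278, 0.0212]
ee_rot: [[-0.359, -0.933, 0.0], [-0.933, 0.359, 0.0], [-0.0, -0.0, -1.0]]
wrist_force: [-0.5, -0.2, -0.0]
gripper_width: 0.707
gripper_force: 0.0
```

Emit:
drive_tool([
  [0, 0, 0, 0, 0, 0, 0],
  [0, 0, 0, 0, 0, 0, 0],
  [0, 0, 0, 0, 0, 0, 0],
  [0, 0, 0, 0, 0, 0, 0],
  [0, 0, 0, 0, 0, 0, 0],
])

```text
time_s: 4.45
tcp_pos: [0.4701, -0.0278, 0.0211]
ee_rot: [[-0.359, -0.933, -0.0], [-0.933, 0.359, -0.0], [0.0, 0.0, -1.0]]
wrist_force: [-0.3, -0.1, 0.9]
gripper_width: 0.328
gripper_force: 0.0
```

Emit:
drive_tool([
  [0, 0, 0, 0, 0, 0, 0],
  [0, 0, 0, 0, 0, 0, 0],
  [0, 0, 0, 0, 0, 0, 0],
  [0, 0, 0, 0, 0, 0, 0],
  [0, 0, 0, 0, 0, 0, 0],
])

```text
time_s: 4.87
tcp_pos: [0.4699, -0.0278, 0.0211]
ee_rot: [[-0.359, -0.933, -0.0], [-0.933, 0.359, -0.0], [0.0, 0.0, -1.0]]
wrist_force: [-1.2, 0.3, 0.9]
gripper_width: 0.135
gripper_force: 30.0
```

Emit:
drive_tool([
  [0, 0, 0, 10, 0, 0, 0],
  [0, 0, 0, 25, 0, 0, 0],
  [0, 0, 0, 40, 0, 0, 0],
  [0, 0, 0, 40, 0, 0, 0],
  [0, 0, 0, 40, 0, 0, 0],
])

```text
time_s: 5.28
tcp_pos: [0.469, -0.028, 0.177]
ee_rot: [[-0.359, -0.933, -0.002], [-0.933, 0.359, -0.0], [0.001, 0.002, -1.0]]
wrist_force: [1.6, -0.2, -3.5]
gripper_width: 0.132
gripper_force: 30.0
```

Emit:
drive_tool([
  [0, 12, 35, 20, 0, 0, 0.014],
  [0, 12, 35, 20, 0, 0, 0.014],
  [0, 12, 35, 20, 0, 0, 0.014],
  [0, 12, 35, 10, 0, 0, 0.014],
  [0, 12, 35, 0, 0, 0, 0.014],
])

```text
time_s: 5.7
tcp_pos: [0.5309, 0.1482, 0.2482]
ee_rot: [[-0.292, -0.956, 0.005], [-0.956, 0.292, 0.002], [-0.004, -0.004, -1.0]]
wrist_force: [1.0, -0.5, -3.2]
gripper_width: 0.138
gripper_force: 30.0
```

Emit:
drive_tool([
  [0, 12, 35, 0, 0, 0, 0],
  [0, 12, 35, 0, 0, 0, 0],
  [0, 12, 35, 0, 0, 0, 0],
  [0, 12, 35, 0, 0, 0, 0],
  [0, 12, 35, 0, 0, 0, 0],
])

```text
time_s: 6.12
tcp_pos: [0.5895, 0.3227, 0.244]
ee_rot: [[-0.293, -0.956, -0.002], [-0.956, 0.293, -0.001], [0.002, 0.002, -1.0]]
wrist_force: [0.6, -0.1, -2.6]
gripper_width: 0.139
gripper_force: 30.0
```

Emit:
drive_tool([
  [0, 0, 0, 0, 0, 0, 0],
  [0, 0, 0, 0, 0, 0, 0],
  [0, 0, 0, 0, 0, 0, 0],
])

```text
time_s: 6.37
tcp_pos: [0.5891, 0.3209, 0.2438]
ee_rot: [[-0.293, -0.956, -0.003], [-0.956, 0.293, -0.002], [0.003, 0.002, -1.0]]
wrist_force: [0.0, -0.6, -2.9]
gripper_width: 0.135
gripper_force: 30.0
```

Emit:
drive_tool([
  [0, 3, 15, 0, 0, 0, 0],
  [0, 3, 15.5, 0, 0, 0, 0],
  [0, 0, 0, 0, 0, 0, 0],
  [0, 0, 0, 0, 0, 0, 0],
])

```text
time_s: 6.7
tcp_pos: [0.5954, 0.3509, 0.2453]
ee_rot: [[-0.293, -0.956, -0.001], [-0.956, 0.293, -0.001], [0.001, 0.001, -1.0]]
wrist_force: [0.1, -0.0, -3.4]
gripper_width: 0.136
gripper_force: 30.0
```

Run:
```python
from fit import *
s=sense();p=s['tcp_pos'];print(p,s['ee_rot'][:,0],np.round(s['joints'],1))
zu=p[2]-.021
ims=[]
for n in('scene','top'):
    c=capture(n);X=cloud(c)
    z=X[...,2]-zu
    d=np.hypot(X[...,0]-.579,X[...,1]-.299)
    m=(z>.012)&(z<.04)&(d<.032);P=X[m]
    r=cv2.minAreaRect((P[:,:2]*1000).astype(np.float32));print(n,len(P),P.mean(0),r,np.percentile(P[:,2],[50,90]))
    try: print(crank(X,ctr=(p[0],p[1]),a0=73,zu=zu))
    except Exception as e: print(e)
    q=list(map(int,proj(c,[.579,.299,.22])));im=c['frame'][q[1]-38:q[1]+37,q[0]-50:q[0]+50]
    k=cv2.resize(im,(800,600) if 0 else (400,300),interpolation=cv2.INTER_CUBIC);ims.append(k)
save('above',np.hstack(ims))
```

```text
[0.59539508 0.35086255 0.24528911] [-2.93136790e-01 -9.56070174e-01  8.02539934e-04] [ 43.9  28.5  11.4  -0.  -72.9 -60.9]
scene 282 [0.58335909 0.29592013 0.24670651] ((582.7377319335938, 301.06170654296875), (56.44923400878906, 49.16680908203125), 74.02027130126953) [0.24807891 0.25150587]
(array([0.59749209, 0.34623661]), np.float64(71.85217004377897), np.float64(0.913941127908846), 297)
top 233 [0.57970316 0.29828863 0.24972801] ((581.7774047851562, 302.3495178222656), (55.0533332824707, 40.5709342956543), 72.55796813964844) [0.2511158  0.25405831]
(array([0.5975042 , 0.34790615]), np.float64(70.91565506443409), np.float64(0.058721212415086356), 238)
```

View pics/above.png

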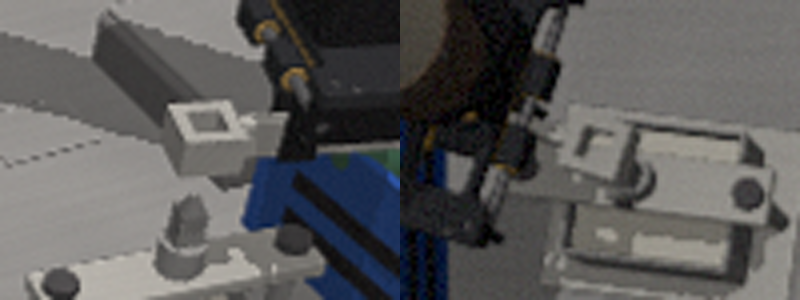

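The picture shows the hub hanging just above the screw head, at about (200,135) left and (590,140) right. I'll measure the offset between hub and head per camera.

```bash
cat > hub.py <<'E'
from h import *
def hub(phi,ctr,ztop):
    th=np.radians(phi);ux=np.array([np.cos(th),np.sin(th)]);uy=np.array([-ux[1],ux[0]])
    for n in('scene','top'):
        c=capture(n);X=cloud(c)
        d=X[...,:2]-np.array(ctr);a=d@ux;b=d@uy
        m=(abs(X[...,2]-ztop)<.006)&(abs(a)<.032)&(abs(b)<.032)
        A,B,Z=a[m],b[m],X[...,2][m]
        s=np.abs(B)>.009   # off-bar portion for the a-extent
        s2=A<.010
        ea=np.percentile(A[s],[2,98]);eb=np.percentile(B[s2],[2,98])
        # hole: points inside well below
        hcen=[ea.mean(),eb.mean()]
        w=np.array(ctr)+ux*hcen[0]+uy*hcen[1]
        # hull area fit of 40 square
        def cover(x): return 0
        print(n,m.sum(),'a',np.round(ea*1000,1),'b',np.round(eb*1000,1),'hub',np.round(w,4),'z',np.round(np.median(Z),4))
E
python3 - <<'E'
from hub import *
hub(73,(.579,.297),.2525)
for i in range(2):
  for n in('scene','top'):
    c=capture(n);X=cloud(c);d=np.hypot(X[...,0]-.579,X[...,1]-.299)
    P=X[(d<.03)&(X[...,2]>.14)&(X[...,2]<.2)]
    print(n,len(P),'top',P[:,2].max(),P[P[:,2]>.183].mean(0))
E
```

```text
scene 181 a [-22.6  18.3] b [-23.1  18.8] hub [0.5804 0.2943] z 0.2504
top 184 a [-20.4  19.5] b [-20.2  18.7] hub [0.5796 0.2964] z 0.2515
scene 175 top 0.19192523763936178 [0.58117019 0.29733887 0.18654876]
top 64 top 0.17808230122463603 [nan nan nan]
scene 178 top 0.1910491045831451 [0.57986856 0.29769373 0.18677946]
top 65 top 0.1815367389234709 [nan nan nan]<stdin>:7: RuntimeWarning: Mean of empty slice.
  ret = um.true_divide(
```

Emit:
drive_tool([
  [0, -1.5, 4, 0, 0, 0, 0],
  [0, 0, 0, -15, 0, 0, 0],
  [0, 0, 0, -15, 0, 0, 0],
  [0, 0, 0, -10, 0, 0, 0],
  [0, 0, 0, 0, 0, 0, 0],
])

```text
time_s: 7.52
tcp_pos: [0.5929, 0.3551, 0.2023]
ee_rot: [[-0.293, -0.956, -0.005], [-0.956, 0.293, -0.003], [0.005, 0.004, -1.0]]
wrist_force: [-0.3, -0.1, -3.4]
gripper_width: 0.134
gripper_force: 30.0
```

Emit:
drive_tool([
  [0, 0, 0, -4, 0, 0, 0],
  [0, 0, 0, -4, 0, 0, 0],
  [0, 0, 0, -4, 0, 0, 0],
  [0, 0, 0, 0, 0, 0, 0],
  [0, 0, 0, 0, 0, 0, 0],
])

```text
time_s: 7.93
tcp_pos: [0.5943, 0.3557, 0.1937]
ee_rot: [[-0.293, -0.956, 0.0], [-0.956, 0.293, -0.0], [0.0, -0.0, -1.0]]
wrist_force: [0.4, -0.4, -3.2]
gripper_width: 0.14
gripper_force: 30.0
```

Emit:
drive_tool([
  [0, 0, 0, -3, 0, 0, 0],
  [0, 0, 0, -3, 0, 0, 0],
  [0, 0, 0, -3, 0, 0, 0],
  [0, 0, 0, 0, 0, 0, 0],
  [0, 0, 0, 0, 0, 0, 0],
])

```text
time_s: 8.35
tcp_pos: [0.5942, 0.3556, 0.1842]
ee_rot: [[-0.293, -0.956, -0.001], [-0.956, 0.293, -0.001], [0.001, 0.0, -1.0]]
wrist_force: [-0.1, -0.4, -3.4]
gripper_width: 0.133
gripper_force: 30.0
```

Emit:
drive_tool([
  [0, 0, 0, -3, 0, 0, 0],
  [0, 0, 0, -3, 0, 0, 0],
  [0, 0, 0, -2, 0, 0, 0],
  [0, 0, 0, 0, 0, 0, 0],
  [0, 0, 0, 0, 0, 0, 0],
])

```text
time_s: 8.77
tcp_pos: [0.5942, 0.3557, 0.1763]
ee_rot: [[-0.293, -0.956, -0.0], [-0.956, 0.293, -0.0], [0.0, 0.0, -1.0]]
wrist_force: [-0.5, -0.6, -3.9]
gripper_width: 0.133
gripper_force: 30.0
```

Run:
```python
from hub import *
s=sense();print(s['tcp_pos'],s['wrist_force'],s['moment'])
hub(73,(.579,.299),s['tcp_pos'][2]-.021+.028)
```

```text
[0.59422632 0.35565831 0.17631588] [-0.54474044 -0.55224988 -3.86762541] [ 0.09980747  0.01425168 -0.04055597]
scene 188 a [-19.4  19.3] b [-19.5  20.5] hub [0.5785 0.2991] z 0.1811
top 192 a [-17.1  21.5] b [-18.1  20.7] hub [0.5784 0.3015] z 0.1825
```

Emit:
drive_tool([
  [0, 0, 0, -2, 0, 0, 0],
  [0, 0, 0, -1, 0, 0, 0],
  [0, 0, 0, 0, 0, 0, 0],
  [0, 0, 0, 0, 0, 0, 0],
])

```text
time_s: 9.2
tcp_pos: [0.5944, 0.3559, 0.1741]
ee_rot: [[-0.293, -0.956, 0.001], [-0.956, 0.293, 0.0], [-0.001, -0.001, -1.0]]
wrist_force: [-0.1, 1.0, 0.5]
gripper_width: 0.139
gripper_force: 30.0
```

Run:
```python
import numpy as np
r=57.5;p=73
for i in range(24):
    a,b=np.radians([p,p-4.]);print(p,np.round([r*(np.cos(b)-np.cos(a)),r*(np.sin(b)-np.sin(a))],1),end=' ');p-=4
```

```text
73 [ 3.8 -1.3] 69 [ 3.7 -1.6] 65 [ 3.6 -1.8] 61 [ 3.4 -2.1] 57 [ 3.3 -2.3] 53 [ 3.1 -2.5] 49 [ 2.9 -2.7] 45 [ 2.7 -2.9] 41 [ 2.5 -3.1] 37 [ 2.3 -3.3] 33 [ 2.1 -3.4] 29 [ 1.8 -3.6] 25 [ 1.6 -3.7] 21 [ 1.3 -3.8] 17 [ 1.  -3.9] 13 [ 0.8 -3.9] 9 [ 0.5 -4. ] 5 [ 0.2 -4. ] 1 [-0.1 -4. ] -3 [-0.3 -4. ] -7 [-0.6 -4. ] -11 [-0.9 -3.9] -15 [-1.2 -3.8] -19 [-1.4 -3.7]
```

The crank is seated on the collar, with about 4 N of contact. Now I'll turn it clockwise.

Emit:
drive_tool([
  [0, 3.8, -1.3, 0, 0, 0, -0.07],
  [0, 3.7, -1.6, 0, 0, 0, -0.07],
  [0, 3.6, -1.8, 0, 0, 0, -0.07],
  [0, 3.4, -2.1, 0, 0, 0, -0.07],
  [0, 3.3, -2.3, 0, 0, 0, -0.07],
])

```text
time_s: 9.62
tcp_pos: [0.6122, 0.3463, 0.1741]
ee_rot: [[-0.605, -0.796, 0.0], [-0.796, 0.605, -0.001], [0.0, -0.0, -1.0]]
wrist_force: [-1.1, -0.4, 0.4]
gripper_width: 0.136
gripper_force: 30.0
```

Emit:
drive_tool([
  [0, 3.1, -2.5, 0, 0, 0, -0.07],
  [0, 2.9, -2.7, 0, 0, 0, -0.07],
  [0, 2.7, -2.9, 0, 0, 0, -0.07],
  [0, 2.5, -3.1, 0, 0, 0, -0.07],
  [0, 0, 0, 0, 0, 0, 0],
])

```text
time_s: 10.03
tcp_pos: [0.6236, 0.3349, 0.1741]
ee_rot: [[-0.801, -0.599, 0.0], [-0.599, 0.801, -0.0], [-0.0, -0.0, -1.0]]
wrist_force: [-1.7, 0.2, -0.5]
gripper_width: 0.137
gripper_force: 30.0
```

Run:
```python
from hub import *
s=sense();x=s['ee_rot'][:,0];ph=np.degrees(np.arctan2(-x[1],-x[0]));print(s['tcp_pos'],ph,s['wrist_force'],s['moment'],np.round(s['joints']))
hub(ph,(.578,.300),s['tcp_pos'][2]-.021+.028)
```

```text
[0.62361311 0.33489252 0.17407269] 36.7918116935438 [-1.65047495  0.18542644 -0.548098  ] [-0.18356129  0.27514768  0.06774964] [ 41.  33.   8.   0. -66. -95.]
scene 95 a [-19.8   5.5] b [-24.5  18.5] hub [0.5741 0.2933] z 0.1791
top 186 a [-18.4  21.7] b [-18.7  19.7] hub [0.579  0.3014] z 0.1805
```

Emit:
drive_tool([
  [0, 2.3, -3.3, 0, 0, 0, -0.07],
  [0, 2.1, -3.4, 0, 0, 0, -0.07],
  [0, 1.8, -3.6, 0, 0, 0, -0.07],
  [0, 1.6, -3.7, 0, 0, 0, -0.07],
  [0, 1.3, -3.8, 0, 0, 0, -0.07],
])

```text
time_s: 10.55
tcp_pos: [0.6325, 0.3175, 0.1741]
ee_rot: [[-0.957, -0.289, 0.001], [-0.289, 0.957, -0.0], [-0.0, -0.0, -1.0]]
wrist_force: [-1.0, -0.4, 0.4]
gripper_width: 0.135
gripper_force: 30.0
```

Emit:
drive_tool([
  [0, 1, -3.9, 0, 0, 0, -0.07],
  [0, 0.8, -3.9, 0, 0, 0, -0.07],
  [0, 0.5, -4, 0, 0, 0, -0.07],
  [0, 0, 0, 0, 0, 0, 0],
])

```text
time_s: 10.88
tcp_pos: [0.6348, 0.3055, 0.1741]
ee_rot: [[-0.996, -0.084, 0.001], [-0.084, 0.996, 0.0], [-0.001, 0.0, -1.0]]
wrist_force: [0.4, -0.5, 0.9]
gripper_width: 0.139
gripper_force: 30.0
```

```bash
cat > st.py <<'E'
from hub import *
s=sense();x=s['ee_rot'][:,0];ph=np.degrees(np.arctan2(-x[1],-x[0]))
r=s['tcp_pos'][:2]-np.array([.5777,.3003]);F=s['wrist_force']
print(s['tcp_pos'],'phi',ph,'pos ang',np.degrees(np.arctan2(r[1],r[0])),np.hypot(*r),F,s['moment'],'spindle moment (at tcp frame)',r[0]*F[1]-r[1]*F[0]+s['moment'][2])
E
python3 st.py
```

```text
[0.63481853 0.30554068 0.17407706] phi 4.796186200300305 pos ang 5.242266330044399 0.05735844440800431 [ 0.40484964 -0.48015826  0.88560989] [-0.25044176  0.14065946  0.05158684] spindle moment (at tcp frame) 0.02203921694874622
```

Emit:
drive_tool([
  [0, 0.2, -4, 0, 0, 0, -0.07],
  [0, -0.1, -4, 0, 0, 0, -0.07],
  [0, 0, 0, 0, 0, 0, 0],
])

```text
time_s: 11.13
tcp_pos: [0.6349, 0.2977, 0.1741]
ee_rot: [[-0.998, 0.055, 0.001], [0.055, 0.998, 0.0], [-0.001, 0.0, -1.0]]
wrist_force: [-0.2, -0.6, 0.4]
gripper_width: 0.135
gripper_force: 30.0
```

```bash
python3 st.py
```

```text
[0.63492889 0.29766763 0.17406722] phi -3.1485783631636486 pos ang -2.633588207070344 0.057289396275231594 [-0.18811047 -0.61817483  0.4288437 ] [-0.29267391  0.07247547  0.07622683] spindle moment (at tcp frame) 0.040354197917368814
```

Emit:
drive_tool([
  [0, -0.3, -4, 0, 0, 0, -0.07],
  [0, -0.6, -4, 0, 0, 0, -0.07],
  [0, 0, 0, 0, 0, 0, 0],
])

```text
time_s: 11.38
tcp_pos: [0.634, 0.2898, 0.1741]
ee_rot: [[-0.981, 0.193, 0.001], [0.193, 0.981, 0.0], [-0.001, 0.001, -1.0]]
wrist_force: [0.2, -0.7, 1.2]
gripper_width: 0.136
gripper_force: 30.0
```

```bash
python3 st.py
```

```text
[0.6339714  0.28980276 0.17406366] phi -11.121829926648331 pos ang -10.566880404977091 0.057242141892494255 [ 0.2108945  -0.71528293  1.22838048] [-0.27890553  0.19697015  0.07889872] spindle moment (at tcp frame) 0.0408625590339483
```

Emit:
drive_tool([
  [0, -0.5, -2, 0, 0, 0, -0.035],
  [0, -0.5, -1.9, 0, 0, 0, -0.035],
  [0, 0, 0, 0, 0, 0, 0],
])

```text
time_s: 11.63
tcp_pos: [0.6331, 0.2861, 0.174]
ee_rot: [[-0.966, 0.26, 0.001], [0.26, 0.966, 0.0], [-0.001, 0.0, -1.0]]
wrist_force: [1.0, -1.4, 1.3]
gripper_width: 0.138
gripper_force: 30.0
```

```bash
python3 st.py
```

```text
[0.63311908 0.28609733 0.17403063] phi -15.041573842569775 pos ang -14.374262193947764 0.05721005428711672 [ 0.97049889 -1.37741194  1.25286138] [-0.38969652  0.04861333  0.1360415 ] spindle moment (at tcp frame) 0.0734902739623852
```

Emit:
drive_tool([
  [0, -0.6, -1.9, 0, 0, 0, -0.035],
  [0, -0.6, -1.9, 0, 0, 0, -0.035],
  [0, 0, 0, 0, 0, 0, 0],
])

```text
time_s: 11.88
tcp_pos: [0.632, 0.2823, 0.174]
ee_rot: [[-0.945, 0.327, 0.001], [0.327, 0.945, 0.0], [-0.001, 0.0, -1.0]]
wrist_force: [-0.9, -2.1, 1.1]
gripper_width: 0.138
gripper_force: 30.0
```

```bash
python3 st.py
```

```text
[0.63195178 0.28226252 0.17403502] phi -19.081306883322405 pos ang -18.390790650068062 0.05717172276439036 [-0.87940974 -2.06360133  1.13939546] [-0.43575445  0.04333922  0.12967969] spindle moment (at tcp frame) 0.001863322158493358
```

Emit:
drive_tool([
  [0, -0.7, -1.9, 0, 0, 0, -0.035],
  [0, -0.7, -1.9, 0, 0, 0, -0.035],
])

```text
time_s: 12.05
tcp_pos: [0.6306, 0.2786, 0.174]
ee_rot: [[-0.92, 0.392, 0.001], [0.392, 0.92, 0.0], [-0.001, 0.001, -1.0]]
wrist_force: [0.6, -1.5, 1.9]
gripper_width: 0.131
gripper_force: 30.0
```

```bash
python3 st.py
```

```text
[0.63062331 0.27864281 0.17404989] phi -23.104863922514223 pos ang -22.255275886361254 0.05718312855896929 [ 0.57364519 -1.5391376   1.94351473] [-0.28455763  0.13500405  0.21824052] spindle moment (at tcp frame) 0.14920781128520735
```

Emit:
drive_tool([
  [0, -0.8, -1.8, 0, 0, 0, -0.035],
  [0, -0.8, -1.8, 0, 0, 0, -0.035],
])

```text
time_s: 12.22
tcp_pos: [0.6291, 0.2753, 0.174]
ee_rot: [[-0.89, 0.456, 0.001], [0.456, 0.89, 0.001], [-0.001, 0.001, -1.0]]
wrist_force: [-0.1, 0.9, 0.4]
gripper_width: 0.139
gripper_force: 30.1
```

```bash
python3 st.py
python3 - <<'E'
from h import *
c=capture('scene');q=list(map(int,proj(c,[.59,.299,.17])));a=c['frame'][q[1]-38:q[1]+37,q[0]-50:q[0]+50]
c=capture('top');q=list(map(int,proj(c,[.59,.299,.17])));b=c['frame'][q[1]-38:q[1]+37,q[0]-50:q[0]+50]
save('turned',cv2.resize(np.hstack([a,b]),(800,300),interpolation=cv2.INTER_CUBIC))
E
```

```text
[0.62906706 0.27525077 0.17402266] phi -27.10994699764967 pos ang -25.996253030629422 0.05714927302347674 [-0.06014648  0.85438705  0.44821881] [0.10069178 0.01475751 0.34092648] spindle moment (at tcp frame) 0.3833072111000704
```

View pics/turned.png

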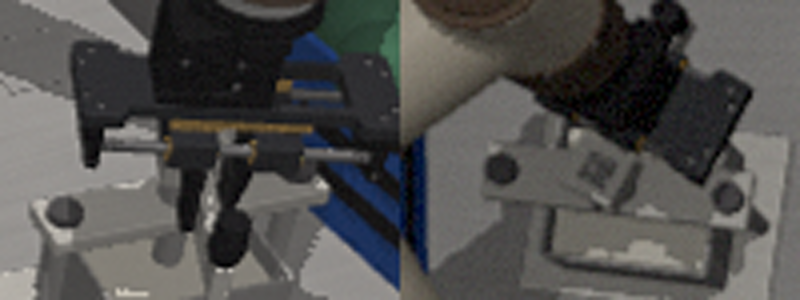

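The picture shows the crank turned round to the right and seated on the collar. The hub is at about (600,170) in the right half. The torque has risen to 0.38 N m, so the stop is close. I'll press a little further to confirm it.

Emit:
drive_tool([
  [0, -0.9, -1.8, 0, 0, 0, -0.035],
  [0, -0.9, -1.8, 0, 0, 0, -0.035],
])

```text
time_s: 12.48
tcp_pos: [0.6279, 0.2731, 0.174]
ee_rot: [[-0.857, 0.516, 0.004], [0.516, 0.857, 0.003], [-0.001, 0.004, -1.0]]
wrist_force: [2.5, 3.6, 0.0]
gripper_width: 0.14
gripper_force: 30.8
```

```bash
python3 st.py
```

```text
[0.62791487 0.27306328 0.17404246] phi -31.05908528384344 pos ang -28.475560994714364 0.057125933879783736 [2.4850974  3.56014645 0.04505138] [ 1.1912334  -0.42700527  0.67359939] spindle moment (at tcp frame) 0.9200575964782562
```

Emit:
drive_tool([
  [0, -1, -1.7, 0, 0, 0, -0.035],
  [0, -1, -1.7, 0, 0, 0, -0.035],
])

```text
time_s: 12.65
tcp_pos: [0.6269, 0.2715, 0.1742]
ee_rot: [[-0.819, 0.574, 0.007], [0.574, 0.819, 0.007], [-0.002, 0.009, -1.0]]
wrist_force: [2.0, 8.8, -0.7]
gripper_width: 0.143
gripper_force: 31.6
```

```bash
python3 st.py
```

```text
[0.6268606  0.27154232 0.1741806 ] phi -35.01723676143145 pos ang -30.32652739279945 0.05695409171657383 [ 1.98241823  8.82446965 -0.73734286] [ 2.68178836 -0.58446514  0.6992967 ] spindle moment (at tcp frame) 1.1901226662746076
```

The torque is 1.2 N m against 0.15 N m of friction, at the angle where the stop plus the play was expected. The screw is therefore fully tightened. I'll back off to the middle of the play and lift.

Emit:
drive_tool([
  [0, 2, 3.4, 0, 0, 0, 0.07],
  [0, 1.8, 3.6, 0, 0, 0, 0.07],
  [0, 1.6, 3.6, 0, 0, 0, 0.07],
  [0, 1.4, 3.8, 0, 0, 0, 0.07],
  [0, 0, 0, 0, 0, 0, 0],
])

```text
time_s: 13.07
tcp_pos: [0.6318, 0.2826, 0.1739]
ee_rot: [[-0.945, 0.326, -0.0], [0.326, 0.945, -0.001], [-0.0, -0.001, -1.0]]
wrist_force: [-1.0, -1.3, 3.9]
gripper_width: 0.136
gripper_force: 29.9
```

```bash
python3 st.py
```

```text
[0.63182132 0.28259    0.17386268] phi -19.006252934451858 pos ang -18.11952984374197 0.05694525121316994 [-1.01648163 -1.32252662  3.85242038] [-0.38706825  0.40029758  0.09998169] spindle moment (at tcp frame) 0.010402910145454788
```

Emit:
drive_tool([
  [0, 1.2, 3.8, 0, 0, 0, 0.07],
  [0, 0, 0, 0, 0, 0, 0],
  [0, 0, 0, 0, 0, 0, 0],
])

```text
time_s: 13.32
tcp_pos: [0.6329, 0.2859, 0.1738]
ee_rot: [[-0.964, 0.264, 0.0], [0.264, 0.964, -0.0], [-0.0, -0.0, -1.0]]
wrist_force: [-0.5, -1.8, 2.8]
gripper_width: 0.136
gripper_force: 29.9
```

```bash
python3 st.py;python3 - <<'E'
from hub import *
hub(-12,(.578,.300),.181)
E
```

```text
[0.6328669  0.28589489 0.17382315] phi -15.33353738318101 pos ang -14.634243929785557 0.05701660919399427 [-0.54703638 -1.84290692  2.75506465] [-0.33668808  0.37874458  0.07310171] spindle moment (at tcp frame) -0.036445864986309695
scene 23 a [-9.6 15.9] b [-21.5 -11.3] hub [0.5777 0.2833] z 0.1789
top 180 a [-18.5  20.7] b [-18.4  21.3] hub [0.5794 0.3012] z 0.1804
```

Emit:
drive_tool([
  [0, 0, 0, 4, 0, 0, 0],
  [0, 0, 0, 6, 0, 0, 0],
  [0, 0, 0, 8, 0, 0, 0],
  [0, 0, 0, 8, 0, 0, 0],
  [0, 0, 0, 0, 0, 0, 0],
])

```text
time_s: 13.83
tcp_pos: [0.6339, 0.2865, 0.202]
ee_rot: [[-0.965, 0.263, 0.004], [0.263, 0.965, 0.002], [-0.003, 0.003, -1.0]]
wrist_force: [1.3, 0.8, -2.6]
gripper_width: 0.139
gripper_force: 29.9
```

Emit:
drive_tool([
  [0, 0, 0, 15, 0, 0, 0],
  [0, 0, 0, 20, 0, 0, 0],
  [0, 0, 0, 20, 0, 0, 0],
  [0, 0, 0, 0, 0, 0, 0],
])

```text
time_s: 14.17
tcp_pos: [0.6349, 0.2868, 0.26]
ee_rot: [[-0.965, 0.263, 0.009], [0.263, 0.965, 0.004], [-0.007, 0.006, -1.0]]
wrist_force: [0.6, 0.6, -0.7]
gripper_width: 0.134
gripper_force: 29.9
```

```bash
python3 st.py
python3 - <<'E'
from h import *
c=capture('scene');q=list(map(int,proj(c,[.59,.299,.19])));a=c['frame'][q[1]-38:q[1]+37,q[0]-50:q[0]+50]
c=capture('top');q=list(map(int,proj(c,[.59,.299,.17])));b=c['frame'][q[1]-38:q[1]+37,q[0]-50:q[0]+50]
save('lifted',cv2.resize(np.hstack([a,b]),(800,300),interpolation=cv2.INTER_CUBIC))
E
```

```text
[0.63487407 0.28678791 0.25995873] phi -15.225758706475679 pos ang -13.296877917416372 0.05874904511238218 [ 0.5743569   0.61053982 -0.70403153] [-0.00870841 -0.15685204  0.01425761] spindle moment (at tcp frame) 0.05692541711002085
```

View pics/lifted.png

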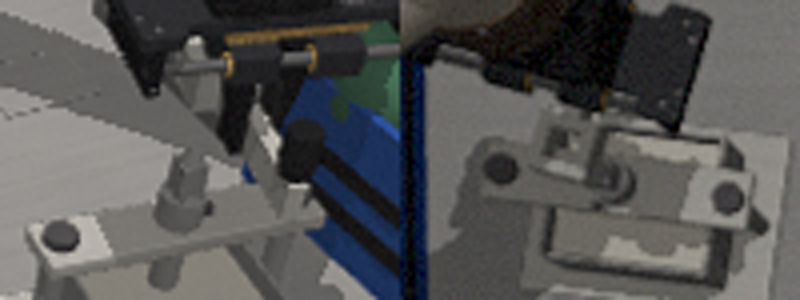

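The picture shows the crank clear of the screw, with the bare head at about (190,180) left. Moving to the tray.

Emit:
drive_tool([
  [0, -5, -25, 0, 0, 0, 0.012],
  [0, -5, -36, 0, 0, 0, 0.012],
  [0, -5, -36, 0, 0, 0, 0.012],
  [0, -5, -36, 0, 0, 0, 0.012],
  [0, -5, -36, 0, 0, 0, 0.012],
])

```text
time_s: 14.68
tcp_pos: [0.6063, 0.1153, 0.2522]
ee_rot: [[-0.979, 0.204, -0.004], [0.204, 0.979, -0.001], [0.004, -0.002, -1.0]]
wrist_force: [0.9, -1.0, -2.3]
gripper_width: 0.133
gripper_force: 29.9
```

Emit:
drive_tool([
  [0, -5, -36, 0, 0, 0, 0.02],
  [0, -5, -36, 0, 0, 0, 0.02],
  [0, -5, -36, 0, 0, 0, 0.02],
  [0, -5, -36, 0, 0, 0, 0.02],
  [0, -5, -36, 0, 0, 0, 0.02],
])

```text
time_s: 15.1
tcp_pos: [0.5813, -0.0646, 0.2525]
ee_rot: [[-0.994, 0.105, -0.003], [0.105, 0.994, 0.0], [0.003, 0.0, -1.0]]
wrist_force: [0.8, -0.4, -2.3]
gripper_width: 0.134
gripper_force: 29.9
```

Emit:
drive_tool([
  [0, -5, -36, -10, 0, 0, 0],
  [0, -5, -36, -10, 0, 0, 0],
  [0, -5, -36, -10, 0, 0, 0],
  [0, -5, -30, -10, 0, 0, 0],
  [0, 0, 0, 0, 0, 0, 0],
])

```text
time_s: 15.52
tcp_pos: [0.5591, -0.205, 0.2098]
ee_rot: [[-0.994, 0.112, -0.009], [0.112, 0.994, 0.001], [0.009, 0.0, -1.0]]
wrist_force: [-0.1, 1.2, -2.4]
gripper_width: 0.133
gripper_force: 29.9
```

Emit:
drive_tool([
  [0, 0, 0, 0, 0, 0, 0],
  [0, 0, 0, 0, 0, 0, 0],
])

```text
time_s: 15.68
tcp_pos: [0.5623, -0.201, 0.2132]
ee_rot: [[-0.994, 0.107, -0.002], [0.107, 0.994, 0.001], [0.002, 0.0, -1.0]]
wrist_force: [1.0, 0.3, -2.6]
gripper_width: 0.137
gripper_force: 29.9
```

Emit:
drive_tool([
  [0, -4, -32, -15, 0, 0, 0],
  [0, -4, -32, -30, 0, 0, 0],
  [0, 0, 0, -35, 0, 0, 0],
  [0, 0, 0, -30, 0, 0, 0],
  [0, 0, 0, 0, 0, 0, 0],
])

```text
time_s: 16.1
tcp_pos: [0.5508, -0.261, 0.0993]
ee_rot: [[-0.994, 0.107, -0.013], [0.107, 0.994, 0.005], [0.014, 0.003, -1.0]]
wrist_force: [-1.6, 0.5, -4.7]
gripper_width: 0.136
gripper_force: 29.9
```

Emit:
drive_tool([
  [0, 0, 0, 0, 0, 0, 0],
  [0, 0, 0, 0, 0, 0, 0],
])

```text
time_s: 16.27
tcp_pos: [0.5571, -0.2629, 0.1083]
ee_rot: [[-0.995, 0.103, 0.003], [0.103, 0.995, -0.002], [-0.004, -0.001, -1.0]]
wrist_force: [-0.0, -0.2, -2.7]
gripper_width: 0.137
gripper_force: 29.9
```

Run:
```python
from fit import *
s=sense();p=s['tcp_pos'];print(p,s['time_s'])
zu=p[2]-.021
for n in('scene','top'):
    c=capture(n);X=cloud(c)
    th=np.radians(-6);u=np.array([np.cos(th),np.sin(th)]);v=np.array([-u[1],u[0]])
    d=X[...,:2]-p[:2];a=d@u;b=d@v;z=X[...,2]
    h=(abs(a+.056)<.017)&(abs(b)<.017)&(z>zu);H=X[h];t=H[H[:,2]>zu+.02]
    k=(abs(a-.064)<.014)&(abs(b)<.014)&(z>zu+.03);K=X[k]
    print(n,'hub top z-zu',np.round(np.median(t[:,2])-zu,4),len(t),'knob top',np.round(np.percentile(K[:,2],95)-zu,4) if k.sum() else None,K.mean(0) if k.sum() else None)
    A=np.c_[t[:,:2]-t[:,:2].mean(0),np.ones(len(t))];print(np.linalg.lstsq(A,t[:,2],rcond=None)[0])
```

```text
[ 0.55711381 -0.26290513  0.10834245] 16.2667
scene hub top z-zu 0.0276 16 knob top 0.0636 [ 0.62594341 -0.27144208  0.13997912]
[43.31728261 -3.31511527  0.23873312]
top hub top z-zu 0.2707 223 knob top None None
[ 9.68901108 -0.05060344  0.29760707]
```

Emit:
drive_tool([
  [0, 0, 0, -25, 0, 0, 0],
  [0, 0, 0, -25, 0, 0, 0],
  [0, 0, 0, -15, 0, 0, 0],
  [0, 0, 0, -5, 0, 0, 0],
  [0, 0, 0, 0, 0, 0, 0],
])

```text
time_s: 16.78
tcp_pos: [0.5555, -0.2631, 0.0365]
ee_rot: [[-0.994, 0.105, 0.0], [0.105, 0.994, -0.0], [-0.0, -0.0, -1.0]]
wrist_force: [0.4, -0.4, -2.5]
gripper_width: 0.133
gripper_force: 29.9
```

Emit:
drive_tool([
  [0, 0, 0, -4, 0, 0, 0],
  [0, 0, 0, 0, 0, 0, 0],
  [0, 0, 0, 0, 0, 0, 0],
  [0, 0, 0, 0, 0, 0, 0],
])

```text
time_s: 17.12
tcp_pos: [0.5558, -0.2635, 0.0334]
ee_rot: [[-0.994, 0.106, 0.002], [0.106, 0.994, -0.001], [-0.002, -0.0, -1.0]]
wrist_force: [-0.4, -0.3, -2.6]
gripper_width: 0.132
gripper_force: 29.9
```

Emit:
drive_tool([
  [0, 0, 0, -3, 0, 0, 0],
  [0, 0, 0, -3, 0, 0, 0],
  [0, 0, 0, -2, 0, 0, 0],
  [0, 0, 0, 0, 0, 0, 0],
  [0, 0, 0, 0, 0, 0, 0],
])

```text
time_s: 17.53
tcp_pos: [0.5552, -0.2634, 0.0242]
ee_rot: [[-0.994, 0.106, -0.0], [0.106, 0.994, -0.0], [0.0, -0.0, -1.0]]
wrist_force: [-0.4, 0.4, -2.0]
gripper_width: 0.134
gripper_force: 29.9
```

Emit:
drive_tool([
  [0, 0, 0, -1, 0, 0, 0],
  [0, 0, 0, 0, 0, 0, 0],
  [0, 0, 0, 0, 0, 0, 0],
])

```text
time_s: 17.78
tcp_pos: [0.5552, -0.2633, 0.0241]
ee_rot: [[-0.994, 0.106, 0.0], [0.106, 0.994, -0.0], [-0.0, -0.0, -1.0]]
wrist_force: [-2.3, 1.5, 5.1]
gripper_width: 0.132
gripper_force: 29.9
```

Emit:
drive_tool([
  [20, 0, 0, 0, 0, 0, 0],
  [25, 0, 0, 0, 0, 0, 0],
  [30, 0, 0, 0, 0, 0, 0],
  [40, 0, 0, 0, 0, 0, 0],
  [60, 0, 0, 0, 0, 0, 0],
])

```text
time_s: 18.2
tcp_pos: [0.5552, -0.2634, 0.023]
ee_rot: [[-0.994, 0.106, -0.0], [0.106, 0.994, -0.0], [0.0, -0.0, -1.0]]
wrist_force: [0.3, 0.2, -0.2]
gripper_width: 0.376
gripper_force: 0.0
```

Emit:
drive_tool([
  [60, 0, 0, 0, 0, 0, 0],
  [60, 0, 0, 0, 0, 0, 0],
  [60, 0, 0, 0, 0, 0, 0],
  [60, 0, 0, 0, 0, 0, 0],
])

```text
time_s: 18.53
tcp_pos: [0.5551, -0.2634, 0.0232]
ee_rot: [[-0.994, 0.106, 0.0], [0.106, 0.994, -0.0], [-0.0, -0.0, -1.0]]
wrist_force: [-0.3, -0.2, -0.0]
gripper_width: 0.585
gripper_force: 0.0
```

Emit:
drive_tool([
  [60, 0, 0, 8, 0, 0, 0],
  [60, 0, 0, 20, 0, 0, 0],
  [60, 0, 0, 35, 0, 0, 0],
  [60, 0, 0, 40, 0, 0, 0],
  [60, 0, 0, 40, 0, 0, 0],
])

```text
time_s: 18.95
tcp_pos: [0.5545, -0.2633, 0.168]
ee_rot: [[-0.994, 0.106, -0.001], [0.106, 0.994, 0.0], [0.001, -0.0, -1.0]]
wrist_force: [1.0, -0.4, 0.2]
gripper_width: 0.595
gripper_force: 0.0
```

Emit:
drive_tool([
  [60, -10, 35, 20, 0, 0, 0],
  [60, -10, 35, 0, 0, 0, 0],
  [60, -10, 35, 0, 0, 0, 0],
  [60, -10, 35, 0, 0, 0, 0],
  [60, 0, 0, 0, 0, 0, 0],
])

```text
time_s: 19.37
tcp_pos: [0.5132, -0.1192, 0.1874]
ee_rot: [[-0.995, 0.102, 0.001], [0.102, 0.995, 0.001], [-0.0, 0.001, -1.0]]
wrist_force: [0.6, -0.1, 0.1]
gripper_width: 0.6
gripper_force: 0.0
```

Run:
```python
from fit import *
c=capture('scene');t=capture('top')
print(crank(cloud(c),ctr=(.555,-.263),a0=-6,zu=.003),crank(cloud(t),ctr=(.555,-.263),a0=-6,zu=.003))
save('end',np.hstack([cv2.resize(c['frame'][210:350,190:360],(400,330)),cv2.resize(c['frame'][150:270,410:550],(400,330))]))
```

```text
(array([ 0.55865569, -0.26543416]), np.float64(-6.146179804719172), np.float64(1.3515710199818503), 289) (array([ 0.55446246, -0.26136303]), np.float64(-5.476273453849157), np.float64(0.39265963847394514), 227)
```

View pics/end.png

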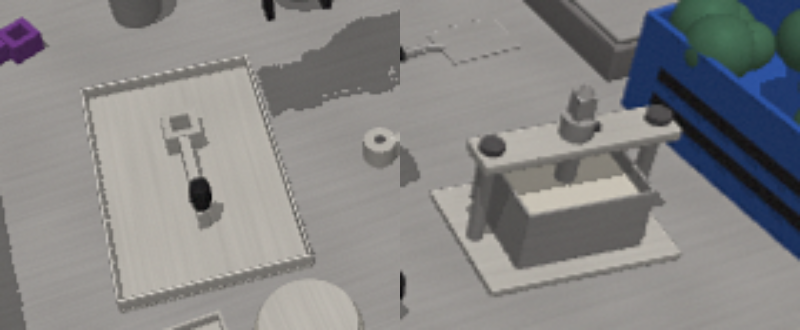

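The picture shows the crank lying flat, knob up, in the middle of the tray, with hub at about (182,128) and knob at (200,195). The press stands bare on the right. One numeric check of the head's yaw before handing in.

Run:
```python
from h import *
from scipy.optimize import least_squares
for n in('scene','top'):
    H=[]
    for i in range(3):
        X=cloud(capture(n));d=np.hypot(X[...,0]-.579,X[...,1]-.299);H.append(X[(d<.035)&(X[...,2]>.1535)&(X[...,2]<.178)])
    H=np.vstack(H);o=[]
    for a in range(0,90,6):
        th=np.radians(a);M=np.array([[np.cos(th),-np.sin(th)],[np.sin(th),np.cos(th)]])
        r=least_squares(lambda x:(np.abs((H[:,:2]-x)@M).max(1)-.009)*1000,[.579,.3],loss='soft_l1');o.append((a,round(r.cost/len(H),2)))
    print(n,sorted(o,key=lambda q:q[1])[:6])
```

```text
scene [(78, np.float64(0.68)), (84, np.float64(0.7)), (72, np.float64(0.76)), (0, np.float64(0.77)), (6, np.float64(0.87)), (66, np.float64(0.87))]
top [(84, np.float64(0.96)), (0, np.float64(1.0)), (78, np.float64(1.0)), (6, np.float64(1.09)), (72, np.float64(1.09)), (12, np.float64(1.22))]
```

The yaw comes out at about 81° (mod 90), which matches the screw sitting at its stop.

```bash
python3 -c "
from station import finish_job
print(finish_job())"
```

```text
the job is handed in; nothing more can be done
None
```

I tightened the press screw clockwise to its stop (torque rose to about 1.2 N m), laid the crank flat, knob up, in the middle of the steel tray, and handed the job in at about 20 s.

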